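Wedge the fittings cabinet shut

TASK

The blue fittings cabinet has lost its latch and its door hangs open. Swing the door fully shut, then take the orange wedge and tap it, thin end first and flat on the bench, under the door's lower edge in the free half (away from the hinge) until it is jammed tight and holds the door by itself, without forcing it. Let go, and leave the coupling, the carton and the jar where they stand.

Things in the scene. Friction and masses are not known exactly. Their poses are not given: they have to be found in the camera images.
- cabinet: Fixed blue steel cabinet, 180 deep x 250 wide x 170 high (mm) on feet 40 high; open space beneath, the front feet 120 behind its front. Origin: centre of its footprint, on the bench. x points from the door side (at x = -90, facing roughly world -y) to the back, y along the front towards the door's free edge, z up.
- cabinet_door (a joint): Door angle, rad: 0 fully shut against its stop, growing as it swings out (at most 1.3). Vertical hinge with light friction; stays where it is left; about 0.5 N at the free edge moves it. The hinge axis stands at x = -96, y = -125 mm in the cabinet's frame.
- door_panel: The door's flat blue panel, 250 wide, 152 high, 12 thick, no projecting handle. Origin: lower free corner of its outer face, 14 mm above the bench. x points through it into the cabinet (press the outer face along +x to shut it; shut, that face is at x = -102 in the cabinet's frame), y from the hinge outward past the free edge (hinge edge at y = -250), z up (top at z = 152).
- wedge: Loose orange wedge, 120 g, 175 long x 40 wide, flat on the bench. Origin: centre of its underside; x to the thin end (tip at +87.5), y across, z up. Top: flat, 28 high, from x = -87.5 to -52.5 (hold it here by its sides), then sloping to 4 at the tip. Under the door it touches with the tip 58 past the outer face and jams within 4 more as the push rises to 15-25 N; friction then keeps it.
- wedge_tip (a point): Middle of the lower edge of the wedge's thin end. The wedge must slide flat on the bench while it is driven: one held a little above the bench drops and comes loose when let go.
- coupling: Loose brass pipe coupling standing on end, largest diameter 52, 62 high; origin at the centre of its foot. To be left alone.
- carton: Loose open cardboard carton of brass nuts, 90 x 70 x 45 high; origin at the centre of its underside. To be left alone.
- jar: Loose whitish jar with a white lid, diameter 52, 80 high, standing on top of the cabinet towards the back; origin at the centre of its foot. To be left alone.
There are look-alikes about, which are no part of the job. Of the things that look like the wedge, take the one that is nearest to the robot's base at the start.

How it is judged:
On the way, in this order (a step that is already met when the one before it is completed fails the run):
1. the door is fully shut (within 0.03 rad), before the wedge is under it (value of joint cabinet_door below 0.03 rad and x of wedge_tip in the frame of door_panel below 0 m), for 0.1 s.
2. the wedge, flat on the bench, is pressed under the shut door (value of joint cabinet_door below 0.03 rad and contact force between wedge and door_panel above 3 N and x of wedge_tip in the frame of door_panel above 0.045 m), for 0.1 s.
At the end, for the whole second after the job is handed in: The door is shut within 0.03 rad; the wedge lies flat on the bench (within 0.1 rad) and at rest, its tip at least 45 mm past the door's outer face and under the free half of the door's width, gripped between door and bench with at least 3 N between wedge and door (all of step 2 and y of wedge_tip in the frame of door_panel between -0.125 and 0 m and angle between wedge's own z axis and vertical below 0.1 rad and linear speed of wedge below 0.01 m/s); the robot touches nothing.
It fails at once if the coupling, carton or jar is moved by more than 25 mm or tipped (distance of any of coupling, carton, jar from where it was at the start of the episode above 0.025 m or angle between any of coupling, carton, jar's own z axis and vertical above 0.3 rad).
It fails at once if the wedge is forced: more than 60 N between it and the door (contact force between wedge and door_panel above 60 N).
It also fails if it takes over 67 s, if anything falls off the work surface, if the arm or the gripper's body presses on something with over 40 N, if the wrist force passes 120 N, or if a joint passes its speed limit or range.

ROBOT

A 6-joint arm with a two-finger parallel gripper is mounted at the origin on the work surface. World frame = base frame: x ahead of the robot, y to its left, z up, the work surface at z = 0. Lengths are in m, angles in rad, forces in N, time in s.
With the tool pointing down it reaches from about 0.225 to 0.725 m from the base axis. Payload 3.1 kg.
Tool frame: the origin (TCP) lies at the very end of the fingers, on their centre line; the grasp point (between the pads) lies 19 mm behind it (ctrl.grasp_offset is the z of the grasp point in the tool frame, in m); z points along the fingers, y is the line along which they close (so a half turn about z gives the same grasp; the last joint's range is limited). The gripper opens to 85 mm and grips with 20 to 120 N. Pads are 22 mm wide; open, the fingers measure 114 mm over their backs; the gripper's body (76 mm by 85 mm) begins 54 mm behind the grasp point. The pads swing forward as they close: fully open they stand 13 mm farther back than shut.
Start: joints at [-1.297, 0.048, 0.099, 1.622, 0, 1.443], TCP at [0.205, -0.483, 0.231] pointing down, gripper open.
Joint ranges: [-2.91, 2.91], [-0.99, 1.94], [-1.21, 1.42], [-2.12, 2.29], [-1.49, 1.47], [-3.14, 3.14]. Speed limits (rad/s): [2.79, 2.79, 3.14, 3.14, 3.14, 3.14].

INTERFACE

Orientations are given as a rotation vector (axis times angle).
In Python, from rig import ctrl gives the robot as it stands. Calls block until the motion is done:
- ctrl.movep(position, orientation): joint-space move of the TCP to a pose.
- ctrl.move_l(position, rotation=None, feed=0.15, force_limit=None): straight line of the TCP; rotation=None keeps the orientation; feed is the mean speed in m/s. With force_limit (N) it stops when the force on the tool has changed by that much, and returns True; else False.
- ctrl.set_joints(angles): joint-space move.
- ctrl.grip(opening, squeeze=None): finger opening in m; squeeze is the grip in N (None keeps the last); returns when the fingers have stopped.
- ctrl.hold(seconds).
- ctrl.ik(position, orientation): joint angles nearest the present ones, or None.
- ctrl.camera(name): name is "scene" or "top" or "wrist"; returns a dict with "frame" (384x512x3 uint8, red, green, blue), "z_map" (384x512 float32, m along the optical axis (not along the pixel's ray), 0 where there is no reading), "fx", "fy", "cx", "cy" (pixels), "origin" and "attitude" of the camera in the world; the wrist camera has in their place "hand_eye" (4x4, takes a point from camera to tool coordinates, whose origin is the TCP and whose axes are the flange's). Camera axes: x right, y down, z forward; pixel columns grow to the right and rows downward; lengths in m; the calibration is good to about 2 mm. A picture is of the moment at which its call begins: read the wrist's pose just before it.
A pose or a line that the arm cannot do raises ctrl.MotionError and nothing moves.
- ctrl.hand_in(): hands the job in; it is judged then, once.
Readings, each from a call of its own:
- ctrl.current_time_s(): time.
- ctrl.current_qpos(): joint angles.
- ctrl.current_qvel(): joint speeds.
- ctrl.current_effort(): joint torques, N m.
- ctrl.current_tcp_pos(): TCP position.
- ctrl.current_orientation(): TCP orientation.
- ctrl.current_force(): force on the tool from outside, world axes, zero at the start.
- ctrl.current_wrist_torque(): the same for the moment, N m.
- ctrl.current_width(): finger opening in m.
- ctrl.current_grasp_force(): force on a finger pad.
Only numpy, scipy, OpenCV 4.12 (cv2) and the standard library are available. Lean on these libraries where they do the work, as an engineer would, in place of code of your own. Each camera call takes 0.05 s, during which the arm holds its last target. There are 200 camera calls.

## Working session

There is one attempt and no reset: what is moved stays moved. The work goes in short steps, each a Python script; the robot and the scene stay as the last script left them, time stands still between calls to the robot, and variables do not carry over. Pictures are saved under pics/ and viewed, at most 10 in all, crops included, and the job is handed in when it is done.

```bash
mkdir -p pics; ls; cat > h.py <<'E'
import numpy as np, cv2
from scipy.spatial.transform import Rotation as R
from rig import ctrl
def snap(n):
    if n=='wrist':
        p=np.array(ctrl.current_tcp_pos());o=np.array(ctrl.current_orientation())
        c=ctrl.camera(n);T=np.eye(4);T[:3,:3]=R.from_rotvec(o).as_matrix();T[:3,3]=p
        T=T@np.array(c['hand_eye'])
    else:
        c=ctrl.camera(n);T=np.eye(4);a=np.array(c['attitude'])
        T[:3,:3]=a if a.shape==(3,3) else R.from_rotvec(a).as_matrix();T[:3,3]=c['origin']
    c['T']=T;return c
def cloud(c):
    z=c['z_map'];v,u=np.mgrid[:z.shape[0],:z.shape[1]]
    P=np.stack([(u-c['cx'])/c['fx']*z,(v-c['cy'])/c['fy']*z,z],-1)
    return P@c['T'][:3,:3].T+c['T'][:3,3]
def ray(c,u,v,h):
    d=c['T'][:3,:3]@np.array([(u-c['cx'])/c['fx'],(v-c['cy'])/c['fy'],1]);o=c['T'][:3,3]
    return o+d*(h-o[2])/d[2]
def hsv(c): return cv2.cvtColor(c['frame'],cv2.COLOR_RGB2HSV)
def orange(c): return cv2.inRange(hsv(c),(5,130,90),(22,255,255))
def save(c,n): cv2.imwrite('pics/'+n,c['frame'][:,:,::-1])
E
python3 - <<'E'
from h import *
import pickle
for n in ('scene','top'):
    c=snap(n);save(c,n+'0.png');pickle.dump({k:np.array(v) for k,v in c.items()},open(n+'.pkl','wb'))
    print(n,np.array(c['attitude']).shape,c['origin'],c['fx'])
    P=cloud(c);k,l,s,ce=cv2.connectedComponentsWithStats(orange(c))
    for i in range(1,k):
        if s[i,4]>60:
            m=(l==i)&(c['z_map']>0);print(ce[i].round(),s[i],np.median(P[m],0).round(3),P[m][:,2].max().round(3))
E
```

```text
pics
scene (3,) [ 1.16023716 -0.06423326  1.01138224] 411.6039183985353
[273. 200.] [     0      7    512    355 129572] [ 0.609 -0.032  0.001] 0.313
[56. 38.] [ 36  14  43  43 974] [-0.144 -0.799  0.001] 0.369
[  5. 155.] [  0 137  16  40 310] [ 0.385 -0.814  0.001] 0.083
[211. 242.] [196 234  30  17 169] [ 0.701 -0.167  0.037] 0.046
top (3,) [ 0.41710608 -0.08589024  1.26211157] 498.70505343625973
[250. 228.] [     0     74    512    310 132159] [ 0.556 -0.076  0.   ] 0.085
```

View pics/scene0.png

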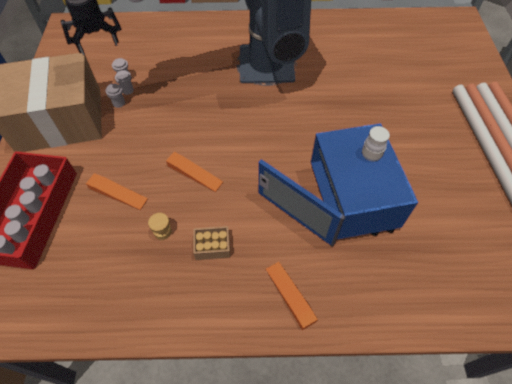

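View pics/top0.png

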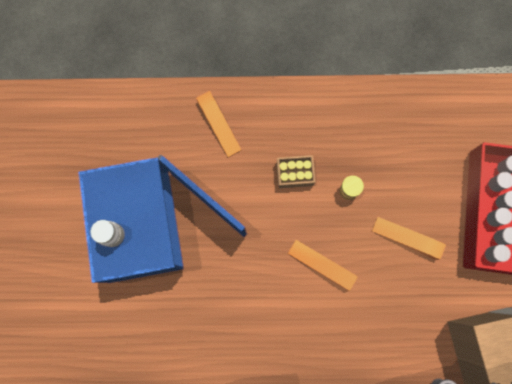

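The scene view shows a cabinet with an open door and the jar on top (375,143). The carton is at (212,243) and the coupling at (160,225). Three orange bars could be the wedge: scene (195,171)/top (322,265), scene (117,191)/top (409,238) and scene (291,295)/top (219,124). The first looks nearest to the base (the robot is at the image bottom in the top view). I'll measure them next.

```bash
python3 - <<'E'
from h import *
import pickle
for n in ('top','scene'):
    c=pickle.load(open(n+'.pkl','rb'));H=hsv(c);P=cloud(c)
    pts=[(322,265),(409,238),(219,124)] if n=='top' else [(195,171),(117,191),(291,295)]
    print(n,[H[v,u] for u,v in pts],'wood',H[330,250])
    m=cv2.inRange(H,(5,195,150),(16,255,255))&cv2.inRange(P[:,:,2].astype(np.float32),-0.01,0.05)
    m=cv2.morphologyEx(m,cv2.MORPH_OPEN,np.ones((3,3)))
    k,l,s,ce=cv2.connectedComponentsWithStats(m)
    for u,v in pts:
        i=l[v,u]
        if not i: print('miss');continue
        Q=P[(l==i)];Q=Q[Q[:,2]>0.002];xy=Q[:,:2].astype(np.float32)
        r=cv2.minAreaRect(xy);b=cv2.boxPoints(r)
        print(s[i],'r',np.linalg.norm(xy.mean(0)).round(3),r[0],r[1],round(r[2],1))
        a=np.linalg.svd(xy-xy.mean(0),full_matrices=False)[2][0];t=(xy-xy.mean(0))@a
        print(' axis',a.round(3),[(round(float(t0),3),round(float(np.median(Q[abs(t-t0)<.006,2])),4)) for t0 in np.linspace(t.min()+.005,t.max()-.005,8)])
    B=cv2.inRange(H,(100,100,30),(130,255,255))>0
    top=B&(P[:,:,2]>0.2)&(P[:,:,2]<0.23)
    r=cv2.minAreaRect(P[top][:,:2].astype(np.float32));print('cab',r,np.median(P[top],0),cv2.boxPoints(r).round(3).tolist())
    d=B&(P[:,:,2]>0.156)&(P[:,:,2]<0.175)
    # door top strip
    k,l,s,ce=cv2.connectedComponentsWithStats(d.astype(np.uint8))
    for i in range(1,k):
        if s[i,4]>20:
            r=cv2.minAreaRect(P[l==i][:,:2].astype(np.float32));print('door',s[i],r,cv2.boxPoints(r).round(3).tolist())
E
```

```text
top [array([ 14, 157, 224], dtype=uint8), array([ 16, 149, 224], dtype=uint8), array([ 16, 155, 228], dtype=uint8)] wood [ 11 138 202]
miss
miss
miss
cab ((0.0, 0.0), (0.0, 0.0), 0.0) [nan nan nan] [[0.0, 0.0], [0.0, 0.0], [0.0, 0.0], [0.0, 0.0]]
door [  79  157  165  125 8761] ((0.5864480137825012, 0.13965405523777008), (0.2501995861530304, 0.3419731855392456), 10.215751647949219) [[0.43299999833106995, 0.28600001335144043], [0.49399998784065247, -0.050999999046325684], [0.7400000095367432, -0.006000000052154064], [0.6790000200271606, 0.33000001311302185]]
scene [array([ 12, 172, 193], dtype=uint8), array([ 12, 173, 193], dtype=uint8), array([ 11, 173, 193], dtype=uint8)] wood [ 11 133 159]
miss
miss
miss
cab ((0.0, 0.0), (0.0, 0.0), 0.0) [nan nan nan] [[0.0, 0.0], [0.0, 0.0], [0.0, 0.0], [0.0, 0.0]]
door [ 316  124  102   95 5450] ((0.5726587772369385, 0.2187250703573227), (0.2521381676197052, 0.18140488862991333), 9.990580558776855) [[0.43299999833106995, 0.28600001335144043], [0.46399998664855957, 0.1080000028014183], [0.7129999995231628, 0.1509999930858612], [0.6809999942779541, 0.33000001311302185]]
door [259 160  83  61 595] ((0.6298530697822571, 0.05297007039189339), (0.24624887108802795, 0.014659537933766842), 48.335533142089844) [[0.5429999828338623, -0.03400000184774399], [0.5529999732971191, -0.04399999976158142], [0.7170000076293945, 0.14000000059604645], [0.7059999704360962, 0.15000000596046448]]
  return _methods._mean(a, axis=axis, dtype=dtype,
  ret = um.true_divide(
```

```bash
python3 - <<'E'
from h import *
import pickle
for n in ('top','scene'):
    c=pickle.load(open(n+'.pkl','rb'));H=hsv(c);P=cloud(c)
    pts=[(322,265),(409,238),(219,124)] if n=='top' else [(195,171),(117,191),(291,295)]
    lo=(12,145,205) if n=='top' else (8,158,165)
    m=cv2.inRange(H,lo,(22,255,255))
    m=cv2.morphologyEx(m,cv2.MORPH_OPEN,np.ones((3,3)))
    k,l,s,ce=cv2.connectedComponentsWithStats(m)
    for u,v in pts:
        i=l[v,u]
        if not i: print('miss');continue
        Q=P[(l==i)];xy=Q[:,:2].astype(np.float32)
        r=cv2.minAreaRect(xy)
        print(n,s[i],'r',np.linalg.norm(xy.mean(0)).round(3),np.round(r[0],4),np.round(r[1],4),cv2.boxPoints(r).round(3).tolist())
        a=np.linalg.svd(xy-xy.mean(0),full_matrices=False)[2][0];t=(xy-xy.mean(0))@a
        print(' axis',a.round(3),[(round(float(t0),3),round(float(np.median(Q[abs(t-t0)<.006,2])),4)) for t0 in np.linspace(t.min()+.005,t.max()-.005,8)])
c=pickle.load(open('top.pkl','rb'));cv2.imwrite('pics/crop.png',cv2.resize(c['frame'][200:310,270:460,::-1],None,fx=4,fy=4))
P=cloud(c)
for u,v in[(352,187),(296,171)]:print(P[v,u])
E
```

```text
top [ 289  240   68   50 1180] r 0.526 [ 0.4303 -0.2034] [0.1853 0.147 ] [[0.3190000057220459, -0.24300000071525574], [0.4429999887943268, -0.32100000977516174], [0.5419999957084656, -0.164000004529953], [0.4169999957084656, -0.0860000029206276]]
 axis [-0.526 -0.851] [(-0.089, 0.0038), (-0.064, 0.008), (-0.039, 0.013), (-0.014, 0.0172), (0.012, 0.022), (0.037, 0.0257), (0.062, 0.028), (0.087, 0.0271)]
top [ 373  218   73   40 1061] r 0.697 [ 0.5149 -0.3058] [0.1233 0.4653] [[0.4169999957084656, -0.0860000029206276], [0.4909999966621399, -0.5450000166893005], [0.6129999756813049, -0.5260000228881836], [0.5389999747276306, -0.06599999964237213]]
 axis [-0.298 -0.955] [(-0.302, 1.2621), (-0.246, nan), (-0.189, nan), (-0.132, nan), (-0.076, 0.0062), (-0.019, 0.0158), (0.038, 0.0249), (0.094, 0.0244)]
top [ 197   91   44   65 1009] r 0.841 [ 0.6827 -0.0271] [0.5404 0.0638] [[0.4169999957084656, -0.0860000029206276], [0.43799999356269836, -0.1459999978542328], [0.9480000138282776, 0.03200000151991844], [0.9269999861717224, 0.09200000017881393]]
 axis [-0.903 -0.43 ] [(-0.098, -0.0), (-0.0
[... 684 characters left out ...]
88], [1.0950000286102295, 0.027000000700354576]]
 axis [0.656 0.755] [(-0.106, -0.0033), (0.008, 0.0168), (0.121, nan), (0.235, nan), (0.349, nan), (0.462, nan), (0.576, nan), (0.689, 1.0114)]
scene [ 267  262   49   64 1102] r 0.844 [0.9612 0.0176] [0.1232 0.4125] [[0.75, -0.023000000044703484], [1.159999966621399, -0.06400000303983688], [1.1729999780654907, 0.057999998331069946], [0.7620000243186951, 0.10000000149011612]]
 axis [0.921 0.39 ] [(-0.089, 0.005), (-0.041, 0.013), (0.007, 0.0215), (0.056, 0.0284), (0.104, nan), (0.153, nan), (0.201, nan), (0.25, 1.0114)]
[ 0.65792948 -0.3044718   0.06057618]
[ 0.71274804 -0.17172319  0.00661197]
  return _methods._mean(a, axis=axis, dtype=dtype,
  ret = ret.dtype.type(ret / rcount)
```

View pics/crop.png

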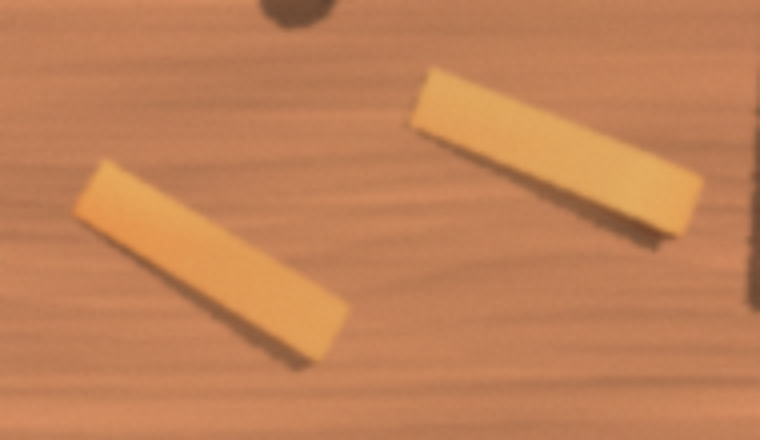

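The crop confirms the choice: the nearest bar (crop 210,260, r=0.53 m) slopes from 4 to 28 mm, with its thick end at lower right. The other two are at r=0.70 and 0.84 m. The cabinet box measures 252x181 mm, as specified. Now I'll shut the door.

```bash
cat >> h.py <<'E'
C=np.array([.5727,.2187]);YC=np.array([-.985,-.1725]);YC/=np.linalg.norm(YC);XC=np.array([YC[1],-YC[0]])
HI=C-.096*XC-.125*YC
def down(psi):
    y=np.array([np.cos(psi),np.sin(psi),0]);z=np.array([0,0,-1.]);return R.from_matrix(np.stack([np.cross(y,z),y,z],1)).as_rotvec()
def rot(v,a): return np.array([v[0]*np.cos(a)-v[1]*np.sin(a),v[0]*np.sin(a)+v[1]*np.cos(a)])
E
python3 - <<'E'
from h import *
print(XC,HI, R.from_rotvec(ctrl.current_orientation()).as_matrix().round(2).tolist())
def pt(th,gap,r=.215): return [*(HI+rot(YC,th)*r-rot(XC,th)*(.006+gap)),.12]
psi=np.arctan2(*(-YC)[::-1])
best=None
for o in (down(psi),down(psi+np.pi)):
    q=ctrl.ik(pt(.67,.07),o);print(q)
    if q is not None:
        w=abs(q[5]); best=(w,o) if best is None or w<best[0] else best
o=best[1]
ctrl.grip(0.0)
p=pt(.67,.07);ctrl.movep([p[0],p[1],.25],o);ctrl.move_l(p,o)
for th in (.55,.4,.25,.12,.05): 
    print(th,ctrl.move_l(pt(th,.012),o,feed=.08,force_limit=12))
print(ctrl.move_l(pt(0,.004),o,feed=.03,force_limit=5),ctrl.current_tcp_pos(),ctrl.current_force())
ctrl.move_l(pt(0,.06),o,feed=.1);p=pt(0,.1);ctrl.move_l([p[0],p[1]-.05,.25],o)
c=snap('top');save(c,'top1.png')
H=hsv(c);P=cloud(c)
B=(cv2.inRange(H,(100,100,30),(130,255,255))>0)&(P[:,:,2]>0.156)
r=cv2.minAreaRect(P[B][:,:2].astype(np.float32));print(r,cv2.boxPoints(r).round(3).tolist())
L=(P[B][:,:2]-C)@np.stack([XC,YC],1)
for y in (-.1,-.05,0,.05,.1,.12): print(y,L[abs(L[:,1]-y)<.01,0].min().round(4))
m=cv2.inRange(H,(12,145,205),(22,255,255));
print(ctrl.current_time_s())
E
```

```text
[-0.17250162  0.98500923] [0.71238631 0.14570182] [[0.92, 0.39, -0.0], [0.39, -0.92, 0.0], [0.0, -0.0, -1.0]]
[-0.21054878  0.32361831  0.1929609   1.44013891  0.          1.18687875]
[-2.10548781e-01  3.23618313e-01  1.92960900e-01  1.44013891e+00
 -4.44089210e-16 -1.95471390e+00]
0.55 False
0.4 False
0.25 False
0.12 False
0.05 False
True [0.50408481 0.09049917 0.1196051 ] [-0.27312401 -0.6791048   0.7182139 ]
((0.5675995945930481, 0.12051880359649658), (0.427680641412735, 0.27946606278419495), 87.06651306152344) [[0.4169999957084656, -0.0860000029206276], [0.6959999799728394, -0.10000000149011612], [0.7179999947547913, 0.3269999921321869], [0.4390000104904175, 0.3409999907016754]]
-0.1 -0.1018
-0.05 -0.1019
0 -0.1016
0.05 -0.1016
0.1 -0.1017
0.12 -0.1021
9.475
```

View pics/top1.png

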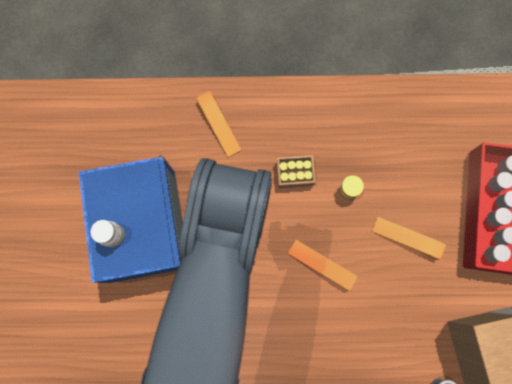

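The door is shut: its face is at x=-0.102 in the cabinet frame all along. Next I'll hover over the wedge and measure it with the wrist camera from two places.

```bash
python3 - <<'E'
from h import *
c=snap('top')
cn=[ray(c,296.25,240,.004)[:2],ray(c,288.25,253.25,.004)[:2],ray(c,357.5,277,.028)[:2],ray(c,350,290.5,.028)[:2]]
print(np.round(cn,4).tolist())
tip=(cn[0]+cn[1])/2;bk=(cn[2]+cn[3])/2;d=(tip-bk);print('len',np.linalg.norm(d));d/=np.linalg.norm(d)
psi=np.arctan2(d[1],d[0])-np.pi/2;print('psi',psi,d)
g=bk+.02*d
ctrl.grip(.07)
for k,off in enumerate((.03,.09)):
    p=g+d*off;ctrl.movep([*p,.19],down(psi)) if k==0 else ctrl.move_l([*p,.19],down(psi))
    w=snap('wrist');save(w,f'w{k}.png');P=cloud(w)
    import pickle;pickle.dump({a:np.array(b) for a,b in w.items()},open(f'w{k}.pkl','wb'))
    m=cv2.inRange(P[:,:,2].astype(np.float32),.0025,.04)&cv2.inRange(np.linalg.norm(P[:,:,:2]-((tip+bk)/2),axis=2).astype(np.float32),0,.13)
    m[w['z_map']==0]=0
    Q=P[m>0];r=cv2.minAreaRect(Q[:,:2].astype(np.float32));print(k,np.round(r[0],4),np.round(r[1],4),r[2],cv2.boxPoints(r).round(4).tolist(),np.percentile(Q[:,2],[5,50,98]).round(4),ctrl.current_width())
print(ctrl.current_time_s(),ctrl.current_qpos())
cv2.imwrite('pics/w01.png',cv2.resize(np.hstack([cv2.imread('pics/w0.png'),cv2.imread('pics/w1.png')]),(800,300)))
E
```

```text
[[0.5348, -0.1681], [0.5019, -0.1472], [0.4407, -0.3134], [0.4087, -0.2937]]
len 0.17336928469286375
psi -0.570648800391234 [0.54017816 0.84155068]
0 [ 0.4313 -0.2036] [0.1756 0.1336] 57.33473587036133 [[0.3276999890804291, -0.24140000343322754], [0.44020000100135803, -0.31360000371932983], [0.5350000262260437, -0.16580000519752502], [0.42250001430511475, -0.09359999746084213]] [0.005  0.0179 0.0286] 0.07027161496078772
1 [ 0.511  -0.2555] [0.1746 0.1364] 56.9565544128418 [[0.40619999170303345, -0.2913999855518341], [0.5205000042915344, -0.36579999327659607], [0.6157000064849854, -0.21950000524520874], [0.5013999938964844, -0.14509999752044678]] [0.0051 0.0177 0.0284] 0.06995764447609334
11.7667 [-5.37452800e-01  4.99449611e-02  1.95815852e-02  1.54006948e+00
 -6.87165785e-04  1.60296583e+00]
```

View pics/w01.png

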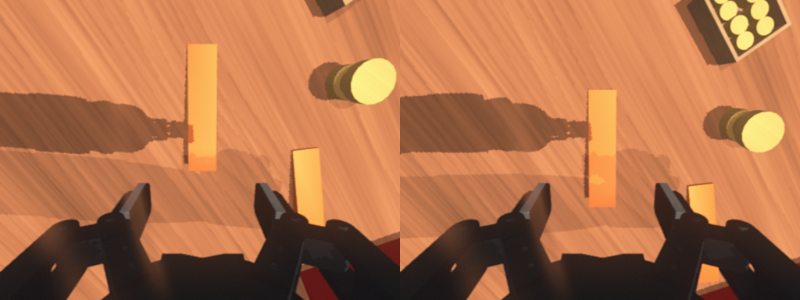

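Both wrist views show the wedge, at (203,107) and (602,148) of the pair, lined up with the jaws. The coupling, the carton and the second bar are off to the right and spoil the rectangle fit, so I'll isolate the component.

```bash
python3 - <<'E'
from h import *
import pickle
for k,(u,v) in enumerate([(260,137),(259,190)]):
    w=pickle.load(open(f'w{k}.pkl','rb'));P=cloud(w)
    m=cv2.inRange(P[:,:,2].astype(np.float32),.0025,.04);m[w['z_map']==0]=0
    n,l,s,_=cv2.connectedComponentsWithStats(m,connectivity=4);Q=P[l==l[v,u]]
    r=cv2.minAreaRect(Q[:,:2].astype(np.float32));print(s[l[v,u]],np.round(r[0],4),np.round(r[1],4),round(r[2],2),cv2.boxPoints(r).round(4).tolist(),np.percentile(Q[:,2],[2,50,98]).round(4))
E
```

```text
[ 240   56   38  163 5911] [ 0.4708 -0.2289] [0.1756 0.04  ] 57.33 [[0.4065000116825104, -0.2919999957084656], [0.44020000100135803, -0.31360000371932983], [0.5350000262260437, -0.16580000519752502], [0.5012999773025513, -0.14419999718666077]] [0.0041 0.0179 0.0286]
[ 241  115   36  150 5174] [ 0.4705 -0.2292] [0.1744 0.04  ] 57.35 [[0.4065999984741211, -0.29179999232292175], [0.44029998779296875, -0.313400000333786], [0.5343999862670898, -0.16660000383853912], [0.5006999969482422, -0.14499999582767487]] [0.0041 0.0177 0.0284]
```

Both views agree: the wedge centre is (0.4706,-0.229) at 57.34°, 175x40 mm, top 28 mm. I'll grasp it and slide it in front of the door.

```bash
python3 - <<'E'
from h import *
a=np.deg2rad(57.34);d=np.array([np.cos(a),np.sin(a)]);c0=np.array([.4706,-.229]);g=c0-.070*d;o=down(a-np.pi/2)
of=down(np.arctan2(*XC[::-1])-np.pi/2)
G=lambda t:C+(t-.102-.1575)*XC+.06*YC   # TCP for tip t past face
ctrl.grip(.06,40)
ctrl.move_l([*g,.06],o);print('touch',ctrl.move_l([*g,.002],o,feed=.05,force_limit=8),ctrl.current_tcp_pos())
ctrl.grip(.02,40);print('w',ctrl.current_width(),ctrl.current_grasp_force())
z=ctrl.current_tcp_pos()[2]
ctrl.move_l([*G(-.06),z],of,feed=.1);print(ctrl.current_width(),ctrl.current_force())
print('in',ctrl.move_l([*G(.035),z],of,feed=.05,force_limit=10),ctrl.current_tcp_pos(),G(.035),ctrl.current_force(),ctrl.current_time_s())
c=snap('scene');save(c,'s2.png')
w=snap('wrist');save(w,'w2.png')
cv2.imwrite('pics/sw2.png',np.hstack([cv2.resize(c['frame'][100:280,180:420,::-1],(400,300)),cv2.resize(w['frame'][:,:,::-1],(400,300))]))
E
```

```text
touch False [ 0.43317503 -0.28823064  0.00248424]
w 0.03938038173876969 42.19032347202301
0.03977249255935408 [-1.83461953 -3.11466626  5.03826018]
in False [ 0.5523563  -0.01281562  0.00273524] [ 0.55232606 -0.01278467] [ 0.68712892 -2.82764972  3.33050924] 19.3333
```

View pics/sw2.png

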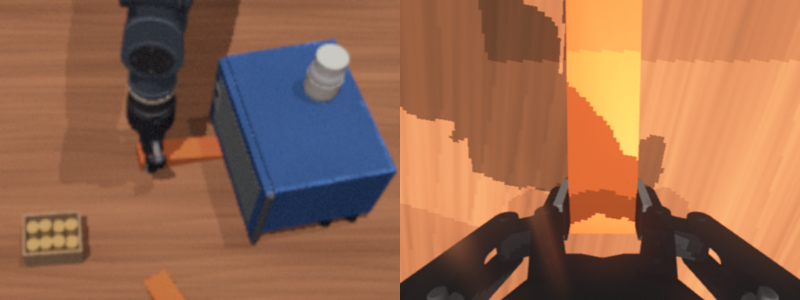

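Left: the wedge's thin end is just entering under the door at (222,150), in the free half, with the carton untouched. Right: the wedge is held straight in the jaws at (603,150). Now I'll let go and drive it from behind with closed fingers.

```bash
python3 - <<'E'
from h import *
of=down(np.arctan2(*XC[::-1])-np.pi/2)
G=lambda t:C+(t-.102-.1575)*XC+.06*YC
ctrl.grip(.06);ctrl.move_l([*G(.035),.07],of,feed=.1)
ctrl.move_l([*(G(.035)-.07*XC),.07],of);ctrl.grip(0,40)
b=G(.035)-.0285*XC
ctrl.move_l([*(b-.035*XC),.007],of,feed=.1)
f0=ctrl.current_force()
s=ctrl.move_l([*(b+.038*XC),.007],of,feed=.025,force_limit=20)
p=np.array(ctrl.current_tcp_pos());print(s,'tip~',(p[:2]-b)@XC+.035,np.array(ctrl.current_force())-f0)
ctrl.hold(.3);print(np.array(ctrl.current_force())-f0)
w=snap('scene');save(w,'s3.png');print(ctrl.current_time_s())
E
```

```text
True tip~ 0.06038580236430737 [-0.97552252 -0.59318446  0.59545475]
[ 0.124192   -2.01732168  0.38425906]
25.375
```

```bash
python3 - <<'E'
from h import *
of=down(np.arctan2(*XC[::-1])-np.pi/2)
G=lambda t:C+(t-.102-.1575)*XC+.06*YC
b=G(.035)-.0285*XC
ctrl.move_l([*(b+.015*XC),.007],of,feed=.05);ctrl.hold(.2)
s=ctrl.move_l([*(b+.038*XC),.007],of,feed=.02,force_limit=22)
p=np.array(ctrl.current_tcp_pos());print(s,'tip~',(p[:2]-b)@XC+.035)
ctrl.move_l([*(b-.02*XC),.007],of,feed=.08)
ctrl.move_l([*(b-.02*XC),.16],of);ctrl.hold(.2)
w=snap('wrist');save(w,'w4.png');P=cloud(w)
m=cv2.inRange(P[:,:,2].astype(np.float32),.0025,.04);m[w['z_map']==0]=0
L=(P[:,:,:2]-C)@np.stack([XC,YC],1);sel=(m>0)&(abs(L[:,:,1]-.06)<.04)&(L[:,:,0]<-.105)&(L[:,:,0]>-.26)
Q=L[sel];r=cv2.minAreaRect(Q.astype(np.float32));print('wedge in cabinet frame',cv2.boxPoints(r).round(4).tolist(),'tip past',Q[:,0].min()+.175+.102)
z=P[sel][:,2];print('thick z',z[Q[:,0]<Q[:,0].min()+.03].mean(), 'slope fit',np.polyfit(Q[Q[:,0]>Q[:,0].min()+.045,0],z[Q[:,0]>Q[:,0].min()+.045],1))
c=snap('top');P=cloud(c);B=(cv2.inRange(hsv(c),(100,100,30),(130,255,255))>0)&(P[:,:,2]>0.156)
L=(P[B][:,:2]-C)@np.stack([XC,YC],1)
for y in (-.1,0,.05,.1,.12): print(y,L[(abs(L[:,1]-y)<.01)&(L[:,0]>-.2),0].min().round(4))
s=snap('scene')
cv2.imwrite('pics/sw4.png',np.hstack([cv2.resize(s['frame'][100:280,180:420,::-1],(400,300)),cv2.resize(w['frame'][:,:,::-1],(400,300))]))
print(ctrl.current_time_s())
E
```

```text
True tip~ 0.06053190584386048
wedge in cabinet frame [[-0.2151000052690506, 0.08309999853372574], [-0.21490000188350677, 0.020600000396370888], [-0.10920000076293945, 0.020899999886751175], [-0.10939999669790268, 0.08340000361204147]] tip past 0.06196715288808212
thick z 0.027766032006370064 slope fit [-0.17098204 -0.00316026]
-0.1 -0.1018
0 -0.1023
0.05 -0.102
0.1 -0.1022
0.12 -0.102
29.1
```

View pics/sw4.png

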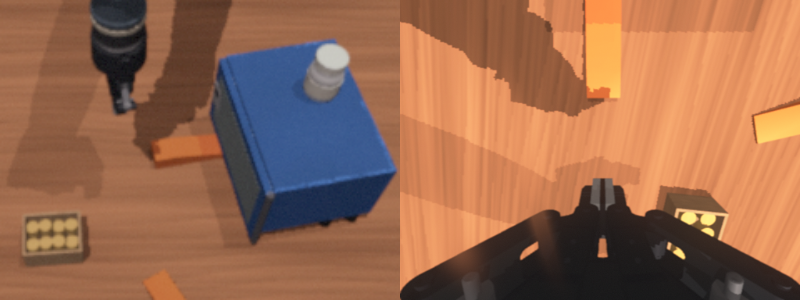

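Left: the wedge is jammed under the shut door at (185,150) and the arm is clear of it. Right: the wedge lies straight at (603,50). Its slope is 0.171, so it is flat, and the tip is about 61 mm past the face. A second 22 N tap moved it only 0.15 mm, so I'm handing in.

```bash
python3 -c "
from rig import ctrl
print(ctrl.hand_in())"
```

```text
the job is handed in; nothing more can be done
None
```

I shut the door, jammed the wedge flat under its free half with the tip about 61 mm past the outer face, let go, left the coupling, carton and jar alone, and handed the job in after about 29 s; no verdict came back.

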